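# Shut the fuse cover, then key-start the sealer and hold the key turned

### The arm

A 6-joint arm with a two-finger parallel gripper is mounted at the origin on a cart in front of the work surface, level with it; the furniture and walls round the work are solid. World frame = base frame: x ahead of the robot, y to its left, z up, the work surface at z = 0. Lengths are in m, angles in rad, forces in N, time in s.
With the tool pointing down it reaches from about 0.325 to 0.875 m from the base axis. Payload 4.4 kg.
Tool frame: the origin (TCP) lies on the mounting face of the last link; the fingertips stand 173 mm ahead of it and the grasp point (between the pads) lies 155 mm ahead of it; z points along the fingers, y is the line along which they close (so a half turn about z gives the same grasp; the last joint's range is limited). The gripper opens to 85 mm and grips with 20 to 120 N. Pads are 22 mm wide; open, the fingers measure 114 mm over their backs; the gripper's body (76 mm by 85 mm) begins 54 mm behind the grasp point. The pads swing forward as they close: fully open they stand 13 mm farther back than shut.
Start: joints at [-1.419, 0.207, 1.542, -0, 1.393, -0.15], TCP at [0.171, -0.549, 0.405] pointing down, gripper open.
Joint ranges: [-2.73, 2.73], [-0.86, 2.22], [0.23, 2.46], [-1.11, 4.25], [0.08, 2.63], [-2.82, 2.82]. Speed limits (rad/s): [2.79, 2.79, 3.14, 3.14, 3.14, 3.14].

### API

Orientations are given as a unit quaternion [w, x, y, z].
In Python, from plant import r gives the robot as it stands.
- The arm moves only by the tool step_arm, never from a script. Its argument "series" is a list of rows, each an object of numbers: "hand": the finger opening in cm, from 0 to 8.54; "dx", "dy", "dz": the shift along the tool's x, y, z in cm; "roll": the turn about the tool's z in degrees. A call has exactly 8 rows; each row shifts and turns the commanded pose from where the row before left it, along the tool's axes as they then stand; what a row does not reach is not made up. A row lasts 1/8 s, in which the tool goes at most 62.5 mm and 10.7 degrees, less where a joint would pass 70% of its speed; a pose out of reach is approached as far as the arm can. A call is refused whole if a number of a shift passes 6.25 or a number of a turn 10.7, either way. A call with a gripper value outside its range is refused whole. The fingers move at their own pace and stop on an object; "grip_force" is the grip in N (left out, the last holds). Time passes only in rows, so rows that do not move let the fingers close, or fill a call up. It gives the time, the measured TCP pose, the force, the opening and the grip force at its end, in the units of the state.
- r.get_state(): the state, without advancing time (a new reading comes with each control period).
- r.grab_frame(name): name is "scene" or "top"; returns a dict with "color" (400x640x3 uint8, red, green, blue), "mtx" (3x3 intrinsics, pixels), "world_to_cam" (4x4, takes a point from world to camera coordinates). Camera axes: x right, y down, z forward; pixel columns grow to the right and rows downward; lengths in m; the calibration is good to about 2 mm. A picture is of the moment at which its call begins. There is no depth.
- r.close_job(): hands the job in; it is judged then, once.
The state is a dict: "time": time; "joints": joint angles; "qd": joint speeds; "tau": joint torques, N m; "tool_pos": TCP position; "orientation": TCP orientation; "force": force on the tool from outside, world axes, zero at the start; "torque": the same for the moment, N m; "width": finger opening in m; "finger_force": force on a finger pad.
Only numpy, scipy, OpenCV 4.12 (cv2) and the standard library are available. Lean on these libraries where they do the work, as an engineer would, in place of code of your own. Each camera call takes 0.05 s, during which the arm holds its last target. There are 200 camera calls.

### The job

Start up the bench sealer at its grey control box: first press the fuse cover, which stands ajar, down until it is fully shut. Then take the key with the rectangular head from the wooden block, push it all the way into the key slot (ease it past the stiff pins with small wiggles if it sticks), turn it a quarter turn clockwise seen from above, and finish while still gripping the key and holding it turned against the switch's spring. Leave the round-headed key in the block and do not disturb the jar, the tape roll or the marker.

Things in the scene. Friction and masses are not known exactly. Their poses are not given: they have to be found in the camera images.
- control_box: grey control box fixed to the table, 150 (x) x 214 (y) x 60 mm high; origin at the centre of its underside, z up. Hinged fuse cover over its +y half; on its -y half a steel key plate 46 x 46 x 6 mm (top 66 mm above the table), 55 mm to -y of the box's centre. Two signal lamps, 9 mm high, stand 52 mm to +x of the plate's centre.
- fuse_cover (a joint): angle of the fuse cover (rad): 0 fully shut, grows as it opens, up to 0.5; hinged along its +x edge, 60 mm above the table; a stiff friction hinge that stays where it is left, about 3 N pressing near its free (-x) edge moves it. Starts ajar.
- cover_press (a point): point on the upper face of the 4 mm aluminium fuse cover (142 x 106 mm), 115 mm from the hinge and mid-way along y, a good place to press; 64 mm above the table when the cover is shut. A 3 mm high finger lip lies 23 mm nearer the free edge.
- key_mouth (a point): centre of the key slot at the top of the fixed key plate, axes as the box. Slot 14 mm (y) x 6 mm (x), bevelled, through the 6 mm plate into the rotating plug below (slot 14 x 5.2 mm). Fully in, the key's collar rests on the plate: its tip is 23 mm below this point. Two spring pins 12 to 18 mm deep pinch the blade: pushing past them takes roughly 5 to 12 N.
- key_switch (a joint): turn of the switch plug (rad): 0 at rest (slot in line with the plate's slot), grows clockwise seen from above, end stop at 1.52; a spring returns it to 0, about 0.1 N m at a quarter turn. The blade has 0.1 to 0.2 rad of play, by which the switch lags behind the key. The plug can be turned only with the key fully in, and the key cannot be drawn out while it is turned.
- square_key: loose 35 g key standing blade down in a slot of the block; origin at the blade's tip, z up. Steel blade 12 mm wide (y) x 4 mm thick (x) x 14 mm long, round 4.8 mm neck to z = 23 mm, black collar 16 mm across to z = 33, then a black RECTANGULAR head with a small window, 28 mm wide (y) x 10 mm thick (x), to z = 74. The collar rests on the block. Half a turn about z makes no difference to its fit.
- square_key_grip (a point): centre of the rectangular head, 52 mm above the blade's tip, 29 mm above the collar's underside: grip here across the 10 mm thickness (the key's x).
- round_key: the other key, same size and blade but with a ROUND disc head 40 mm across and 10 mm thick; origin at the tip of the blade. Stays in the block.
- key_block: fixed wooden block 50 (x) x 120 (y) x 30 mm, origin at the centre of its underside, with two through slots 70 mm apart along y, each 14 mm along y x 6 mm along x, in which the two keys stand (either may be in either slot)
- sample_jar: loose small biscuit jar with black lid, 60 mm across, 67 mm high, beside the key block; origin at the centre of its underside; leave alone
- tape: loose roll of clear tape, 88 mm across, 25 mm high, behind the key block; origin at the centre of its underside; leave alone
- marker: loose black marker lying on the table close along the +y side of the box, 123 x 16 x 18 mm; leave alone
There are look-alikes about, which are no part of the job. What is shaped like the square_key but orange or pink is not meant.

How it is judged:
By the outcome, as a careful person would: the job done as asked, in the order asked, and still so for the second after the job is handed in, while the arm keeps its last pose, push and grip.
It also fails if it takes over 58 s, if anything falls off the work surface, if the arm or the gripper's body presses on something with over 40 N, if the wrist force passes 120 N, or if a joint passes its speed limit or range.

## Working session

There is one attempt and no reset: what is moved stays moved. The work goes in short steps, Python scripts to look and compute and a tool call to move; the robot and the scene stay as the last step left them, time stands still between calls to the robot, and variables do not carry over. Pictures are saved under pics/ and viewed, at most 10 in all, crops included, and the job is handed in when it is done.

Besides the shell and the picture viewer there is one more tool, called after "Call:" as name(argument=value, ...), one argument or row to a line, values as JSON. step_arm: Moves the arm, as the interface text tells. Its arguments: {"type":"object","properties":{"series":{"type":"array","items":{"type":"object","properties":{"hand":{"type":"number"},"dx":{"type":"number"},"dy":{"type":"number"},"dz":{"type":"number"},"roll":{"type":"number"}}}},"grip_force":{"type":"number"}},"required":["series"]}

```bash
mkdir -p pics; ls
cat > h.py <<'E'
import numpy as np, cv2
from plant import r
def grab(n):
    f=r.grab_frame(n); return f['color'],np.array(f['mtx']),np.array(f['world_to_cam'])
def ray(K,T,u,v):
    R=T[:3,:3];c=-R.T@T[:3,3];d=R.T@np.linalg.solve(K,[u,v,1.]);return c,d
def onz(K,T,u,v,z):
    c,d=ray(K,T,u,v);return c+d*(z-c[2])/d[2]
def proj(K,T,p):
    q=T[:3,:3]@np.array(p)+T[:3,3];q=K@q;return q[:2]/q[2]
E
python3 - <<'E'
from h import *
for n in ('scene','top'):
    c,K,T=grab(n); cv2.imwrite(f'pics/{n}0.png',c[...,::-1]); np.savez(f'{n}0.npz',c=c,K=K,T=T); print(n,K.round(1).tolist(),ray(K,T,320,200))
s=r.get_state(); print(s)
E
```

```text
pics
scene [[442.2, 0.0, 319.7], [0.0, 442.2, 207.5], [0.0, 0.0, 1.0]] (array([-0.56871655, -0.5519588 ,  0.65633954]), array([ 0.81890623,  0.38733959, -0.42384643]))
top [[437.1, 0.0, 328.8], [0.0, 437.1, 204.2], [0.0, 0.0, 1.0]] (array([ 0.37116513, -0.02531092,  1.07043526]), array([ 0.1614416 ,  0.00741792, -0.98710858]))
{'time': 0.1, 'joints': array([-1.41947128e+00,  2.07390353e-01,  1.54280924e+00,  1.75626767e-05,
        1.39353475e+00, -1.50484836e-01]), 'qd': array([-1.09440463e-03, -2.03015808e-04, -2.88793321e-03, -7.67244596e-05,
        4.42825499e-04, -2.33725408e-04]), 'tau': array([-9.65373256e-04, -3.84098268e+01, -2.92548162e+01, -2.31399326e-04,
        4.92447551e-03, -6.24380206e-06]), 'tool_pos': array([ 0.17086831, -0.54868456,  0.40361083]), 'orientation': array([-1.07084479e-03,  9.88635108e-01,  1.50331225e-01,  8.19220677e-06]), 'force': array([-0.40098498, -0.3985043 ,  0.14897956]), 'torque': array([0.02609331, 0.02992213, 0.03677893]), 'finger_force': 0.0, 'width': 0.085402404350611}
```

View pics/scene0.png

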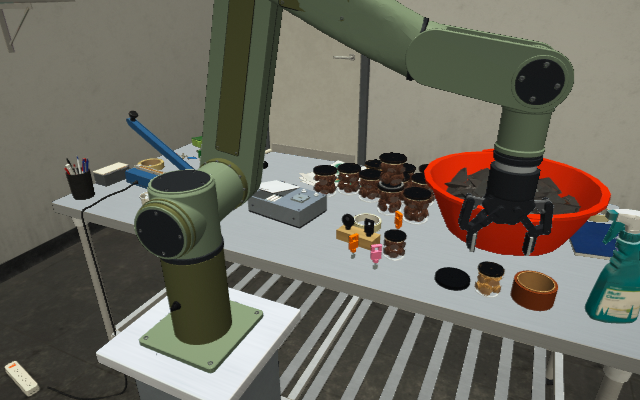

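View pics/top0.png

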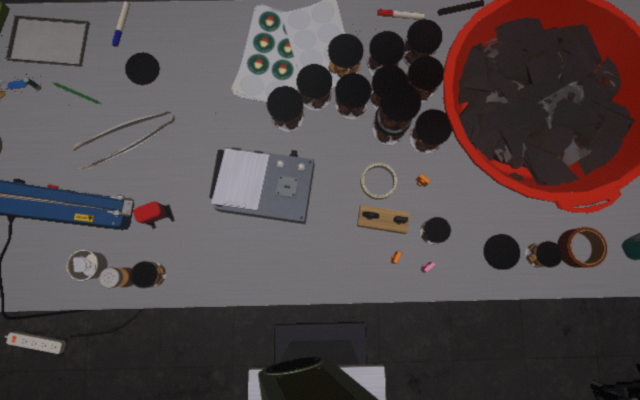

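The scene view shows the box around (288,203) with the cover at its left. The block is at (358,234), with a round black head at (348,219) and a rectangular one at (368,227). The look-alikes are orange or pink, at (353,243), (376,254) and (398,218). In the top view the box is at (262,185), the block at (384,219) and the key heads at (371,216) and (399,219). The black rectangular key, at scene (368,227) and top (399,219), fits the description. I'll confirm it in an enlarged crop.

Run:
```python
import numpy as np,cv2
a=np.load('scene0.npz')['c'][195:265,320:420];b=np.load('top0.npz')['c']
s=np.load('scene0.npz')['c'][170:240,240:340]
A=cv2.resize(a,(400,280),interpolation=cv2.INTER_CUBIC)
S=cv2.resize(s,(400,280),interpolation=cv2.INTER_CUBIC)
B=cv2.resize(b[195:245,350:420],(392,280),interpolation=cv2.INTER_CUBIC)
C=cv2.resize(b[140:231,200:330],(400,280),interpolation=cv2.INTER_CUBIC)
B=cv2.copyMakeBorder(B,0,0,0,8,cv2.BORDER_CONSTANT)
im=np.vstack([np.hstack([A,S]),np.hstack([B,C])])
im=np.clip(im.astype(float)*1.3,0,255).astype(np.uint8)
cv2.imwrite('pics/crop0.png',im[...,::-1])
```

```text
(no output)
```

View pics/crop0.png

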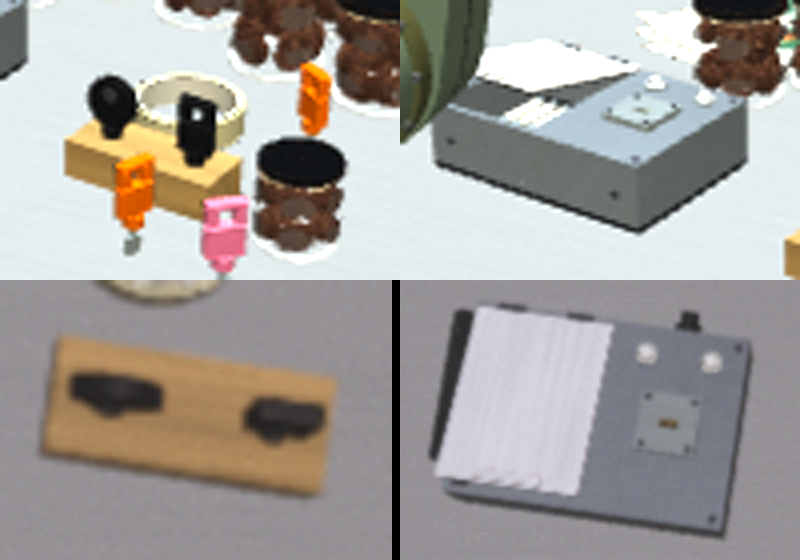

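The crop confirms it: the round head is in the +y slot and the black rectangular head with the window is in the -y slot (top px ~(399,219)). Next I'll measure.

```bash
cat > m.py <<'E'
from h import *
t=np.load('top0.npz');c,K,T=t['c'],t['K'],t['T']
hsv=cv2.cvtColor(c,cv2.COLOR_RGB2HSV)
def rect(mask,box,z,name):
    m=np.zeros_like(mask);x0,x1,y0,y1=box;m[y0:y1,x0:x1]=mask[y0:y1,x0:x1]
    n,l,st,ce=cv2.connectedComponentsWithStats(m.astype(np.uint8));i=1+np.argmax(st[1:,4])
    ys,xs=np.where(l==i)
    P=np.array([onz(K,T,u,v,z)[:2] for u,v in zip(xs,ys)])*1000
    hull=cv2.convexHull(P.astype(np.float32));R=cv2.minAreaRect(hull);print(name,st[i,4],R,'px',ce[i].round(1));return R
rect((hsv[...,1]>90)&(hsv[...,0]<25)&(hsv[...,2]>60),(350,415,198,240),.03,'block')
print('plate px',c[185,280:296].tolist(), c[197,270:276].tolist())
g=c.astype(int).sum(2)/3
d=hsv[...,2]<50
rect(d,(360,384,205,230),.07,'round');rect(d,(388,412,205,232),.07,'square')
box=(np.abs(g-g[200,300])<25)
s=np.load('scene0.npz')
for nm,p in (('blk-corner',(384,219)),('plate',(287.3,186)),):print(nm,onz(K,T,*p,.066))
# slot brown
rect((hsv[...,1]>70),(280,296,178,194),.066,'slot')
# box corners px (crop scale 400/130)
for p in ((350,338),(323,533),(45,487)):
    u=200+p[0]*130/400;v=140+p[1]*91/280 if 0 else 140+(p[1]-280)*91/280;print((u,v),onz(K,T,u,v,.06)[:2])
E
python3 m.py
python3 - <<'E'
from h import *
t=np.load('top0.npz');c=t['c'];print(c[172:200:2,272:302:2].sum(2)//3)
E
```

```text
block 865 ((492.4210205078125, -168.3133544921875), (119.15763854980469, 50.37875747680664), 79.72428894042969) px [382.9 219.2]
plate px [[104, 107, 111], [103, 106, 110], [104, 108, 112], [102, 105, 107], [94, 92, 85], [87, 80, 69], [89, 84, 75], [89, 83, 75], [94, 90, 84], [98, 96, 89], [103, 104, 101], [104, 107, 110], [104, 108, 111], [105, 109, 113], [107, 111, 115], [107, 111, 114]] [[93, 96, 104], [92, 92, 102], [92, 95, 103], [92, 93, 103], [91, 92, 100], [90, 92, 101]]
round 78 ((497.21343994140625, -133.6693572998047), (34.66963195800781, 13.963850975036621), 88.7525634765625) px [370.1 214.7]
square 61 ((485.2755432128906, -201.4153594970703), (27.85138702392578, 11.607645988464355), 88.7482681274414) px [400.  219.6]
blk-corner [ 0.48770045 -0.16503618  0.066     ]
plate [0.57023187 0.05800373 0.066     ]
slot 5 ((570.2467041015625, 58.704166412353516), (9.343896865844727, 4.260987043380737e-05), 88.79291534423828) px [287. 186.]
(313.75, 158.85) [ 0.63578692 -0.0048356 ]
(304.975, 222.225) [0.48486465 0.01821065]
(214.625, 207.275) [0.52449306 0.22813949]
[[ 96  97  95 
[... 168 characters left out ...]
5  94]
 [ 96  95  94 102  81 103 110 110 110 109 108 104  98  96  92]
 [ 95  96  95 103 109 108 109 111 110 109 111  98  82  93  93]
 [ 96  97  97 105 108 109 108 108 108 109 109 111 107  93  95]
 [ 95  96  98 106 108 107 103 102 105 108 109 111 108  94  96]
 [ 97  96  97 107 107 108  76  57  66  96 108 109  99  94  94]
 [ 96  96 100 110 109 110 106  99  88 100 110 110  96  94  95]
 [ 96  97 104 109 111 110 109 109 110 110 110 112  94  96  95]
 [ 98  99 103  76 109 109 107 109 110 110 109 111  90  96  97]
 [ 98  95  98  95 102 106 108 110 110 110  91  91  92  98  97]
 [ 96  95  96  96  92  90  87  94  91 101  94  93  92  96  99]
 [ 96  96  94  97  97  99  95  97  94  93  93  91  96  96  94]]
```

Block: 119×50 mm, centre (492,-168), yaw ≈ -10.3°. Plate/slot is at ≈ (570,58), box centre ≈ (580,112), yaw ≈ -10°. These sizes match the given ones. First move: roll to phi ≈ 80°, close the hand and descend a little.

Call:
step_arm(
  series=[
    {"roll": -7.8, "dz": 0.9, "hand": 0},
    {"roll": -7.8, "dz": 0.9, "hand": 0},
    {"roll": -7.8, "dz": 0.9, "hand": 0},
    {"roll": -7.8, "dz": 0.9, "hand": 0},
    {"roll": -7.8, "dz": 0.9, "hand": 0},
    {"roll": -7.8, "dz": 0.9, "hand": 0},
    {"roll": -7.8, "dz": 0.9, "hand": 0},
    {"roll": -7.8, "dz": 0.9, "hand": 0},
  ],
  grip_force=40,
)

```text
invalid input at $.series[0]: expected keys hand, dx, dy, dz, roll
```

```bash
cat >> h.py <<'E'
def go(x,y,z,phi):
    "shift (tool axes, cm) and roll (deg) from the present pose to TCP x,y,z (mm), heading phi"
    s=r.get_state();w,a,b,c=s['orientation'];p=s['tool_pos']*1000
    X=np.array([1-2*(b*b+c*c),2*(a*b+w*c),2*(a*c-w*b)]);Y=np.array([2*(a*b-w*c),1-2*(a*a+c*c),2*(b*c+w*a)]);Z=np.cross(X,Y)
    d=(np.array([x,y,z])-p)/10
    ph=np.degrees(np.arctan2(X[1],X[0]))
    print('t',round(s['time'],2),'pos',p.round(1),'phi',ph.round(2),'Z',Z.round(4),'F',s['force'].round(1),'M',s['torque'].round(2),'w',round(s['width']*1000,1),'j',s['joints'].round(2))
    print('dx,dy,dz',(d@X).round(2),(d@Y).round(2),(d@Z).round(2),'roll',(ph-phi).round(1))
E
python3 - <<'E'
from h import *
t=np.load('top0.npz');c,K,T=t['c'],t['K'],t['T']
g=cv2.GaussianBlur(c,(0,0),.7).astype(int).sum(2)/3
m=np.zeros(g.shape,np.uint8);m[172:202,272:302]=g[172:202,272:302]>101
m=cv2.morphologyEx(m,cv2.MORPH_CLOSE,np.ones((5,5)))
n,l,st,ce=cv2.connectedComponentsWithStats(m);i=1+np.argmax(st[1:,4]);ys,xs=np.where(l==i)
P=np.array([onz(K,T,u,v,.066)[:2] for u,v in zip(xs,ys)])*1000
print(cv2.minAreaRect(P.astype(np.float32)),P.mean(0))
w=np.clip(100-g[182:191,280:292],0,None);yy,xx=np.mgrid[182:191,280:292]
u,v=(w*xx).sum()/w.sum(),(w*yy).sum()/w.sum();print('slot',u,v,onz(K,T,u,v,.064))
go(546,171,332,80)
E
```

```text
((571.4642944335938, 60.47193145751953), (45.46880340576172, 44.62934112548828), 80.0381088256836) [570.91995848  60.63794847]
slot 286.7163009404388 186.3025078369906 [0.5699355  0.05954151 0.064     ]
t 0.1 pos [ 170.9 -548.7  403.6] phi 17.29 Z [-3.0e-04  2.1e-03 -1.0e+00] F [-0.4 -0.4  0.1] M [0.03 0.03 0.04] w 85.4 j [-1.42  0.21  1.54  0.    1.39 -0.15]
dx,dy,dz 57.21 -57.55 7.3 roll -62.7
```

Call:
step_arm(
  series=[
    {"hand": 0, "dx": 0, "dy": 0, "dz": 0.9, "roll": -7.8},
    {"hand": 0, "dx": 0, "dy": 0, "dz": 0.9, "roll": -7.8},
    {"hand": 0, "dx": 0, "dy": 0, "dz": 0.9, "roll": -7.8},
    {"hand": 0, "dx": 0, "dy": 0, "dz": 0.9, "roll": -7.8},
    {"hand": 0, "dx": 0, "dy": 0, "dz": 0.9, "roll": -7.8},
    {"hand": 0, "dx": 0, "dy": 0, "dz": 0.9, "roll": -7.8},
    {"hand": 0, "dx": 0, "dy": 0, "dz": 0.9, "roll": -7.8},
    {"hand": 0, "dx": 0, "dy": 0, "dz": 0.9, "roll": -7.8},
  ],
  grip_force=40,
)

```text
time: 1.1
tool_pos: [0.1709, -0.5487, 0.3317]
orientation: [-0.001, 0.766, 0.642, 0.0]
force: [-0.1, 1.0, -0.6]
width: 0.0002
finger_force: 0.0
```

```bash
python3 -c "
from h import *
go(546,172,332,80)"
```

```text
t 1.1 pos [ 170.9 -548.7  331.7] phi 79.95 Z [-2.0e-04  1.2e-03 -1.0e+00] F [-0.1  1.  -0.6] M [-0.01  0.05  0.02] w 0.2 j [-1.42  0.28  1.62 -0.    1.25 -1.24]
dx,dy,dz 77.52 24.36 0.06 roll -0.1
```

Call:
step_arm(
  series=[
    {"hand": 0, "dx": 4.85, "dy": 1.52, "dz": 0, "roll": 0},
    {"hand": 0, "dx": 4.85, "dy": 1.52, "dz": 0, "roll": 0},
    {"hand": 0, "dx": 4.85, "dy": 1.52, "dz": 0, "roll": 0},
    {"hand": 0, "dx": 4.85, "dy": 1.52, "dz": 0, "roll": 0},
    {"hand": 0, "dx": 4.85, "dy": 1.52, "dz": 0, "roll": 0},
    {"hand": 0, "dx": 4.85, "dy": 1.52, "dz": 0, "roll": 0},
    {"hand": 0, "dx": 4.85, "dy": 1.52, "dz": 0, "roll": 0},
    {"hand": 0, "dx": 4.85, "dy": 1.52, "dz": 0, "roll": 0},
  ],
)

```text
time: 2.1
tool_pos: [0.3603, -0.1874, 0.3325]
orientation: [-0.0, 0.768, 0.641, 0.0]
force: [0.9, 0.2, 0.2]
width: -0.0
finger_force: 0.0
```

Call:
step_arm(
  series=[
    {"hand": 0, "dx": 4.85, "dy": 1.52, "dz": 0, "roll": 0},
    {"hand": 0, "dx": 4.85, "dy": 1.52, "dz": 0, "roll": 0},
    {"hand": 0, "dx": 4.85, "dy": 1.52, "dz": 0, "roll": 0},
    {"hand": 0, "dx": 4.85, "dy": 1.52, "dz": 0, "roll": 0},
    {"hand": 0, "dx": 4.85, "dy": 1.52, "dz": 0, "roll": 0},
    {"hand": 0, "dx": 4.85, "dy": 1.52, "dz": 0, "roll": 0},
    {"hand": 0, "dx": 4.85, "dy": 1.52, "dz": 0, "roll": 0},
    {"hand": 0, "dx": 4.85, "dy": 1.52, "dz": 0, "roll": 0},
  ],
)

```text
time: 3.1
tool_pos: [0.5494, 0.1726, 0.3321]
orientation: [-0.0, 0.768, 0.641, -0.0]
force: [0.3, 0.1, 0.2]
width: -0.0002
finger_force: 0.0
```

```bash
python3 -c "
from h import *
go(546,172,260,80)
for n in('scene','top'):
    c,K,T=grab(n)
    print(n,proj(K,T,[.546,.172,.087]),proj(K,T,[.546,.172,.159]))
    cv2.imwrite('pics/%s1.png'%n,c[...,::-1])
a=cv2.imread('pics/scene1.png')[130:250,200:360];b=cv2.imread('pics/top1.png')[120:240,190:350]
cv2.imwrite('pics/c1.png',cv2.resize(np.hstack([a,b]),(800,300),interpolation=cv2.INTER_CUBIC))
"
```

```text
t 3.1 pos [549.4 172.6 332.1] phi 79.71 Z [-8.e-04 -4.e-04 -1.e+00] F [0.3 0.1 0.2] M [0.04 0.01 0.01] w -0.2 j [ 0.15  0.28  1.61 -0.    1.25  0.33]
dx,dy,dz -0.11 -0.32 7.22 roll -0.3
scene [265.07626596 187.20757538] [263.71473601 166.34787332]
top [236.54072634 195.69849266] [229.75283934 189.881661  ]
```

View pics/c1.png

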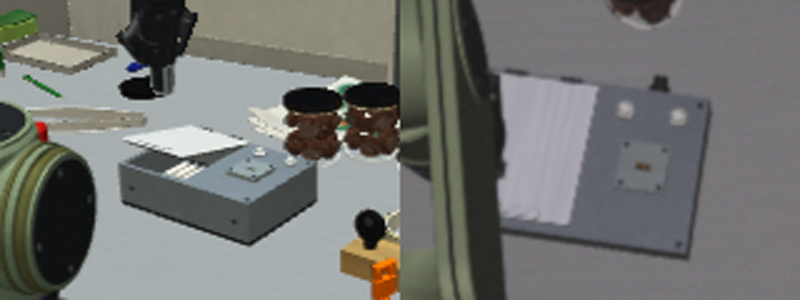

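The scene shows the closed fingertips at (266,164), where the projection puts them, above the ajar cover with nothing in the way. Pressing down.

Call:
step_arm(
  series=[
    {"hand": 0, "dx": -0.1, "dy": -0.3, "dz": 1, "roll": 0},
    {"hand": 0, "dx": 0, "dy": 0, "dz": 1, "roll": 0},
    {"hand": 0, "dx": 0, "dy": 0, "dz": 1, "roll": 0},
    {"hand": 0, "dx": 0, "dy": 0, "dz": 1, "roll": 0},
    {"hand": 0, "dx": 0, "dy": 0, "dz": 1, "roll": 0},
    {"hand": 0, "dx": 0, "dy": 0, "dz": 1, "roll": 0},
    {"hand": 0, "dx": 0, "dy": 0, "dz": 1, "roll": 0},
    {"hand": 0, "dx": 0, "dy": 0, "dz": 1, "roll": 0},
  ],
)

```text
time: 4.2
tool_pos: [0.5459, 0.1706, 0.2524]
orientation: [-0.0, 0.768, 0.641, 0.0]
force: [-2.5, 0.6, 3.1]
width: 0.0001
finger_force: 1.3
```

Call:
step_arm(
  series=[
    {"hand": 0, "dx": 0, "dy": 0, "dz": 0.2, "roll": 0},
    {"hand": 0, "dx": 0, "dy": 0, "dz": 0.2, "roll": 0},
    {"hand": 0, "dx": 0, "dy": 0, "dz": 0.2, "roll": 0},
    {"hand": 0, "dx": 0, "dy": 0, "dz": 0.2, "roll": 0},
    {"hand": 0, "dx": 0, "dy": 0, "dz": 0.2, "roll": 0},
    {"hand": 0, "dx": 0, "dy": 0, "dz": 0.2, "roll": 0},
    {"hand": 0, "dx": 0, "dy": 0, "dz": 0.1, "roll": 0},
    {"hand": 0, "dx": 0, "dy": 0, "dz": 0, "roll": 0},
  ],
)

```text
time: 5.2
tool_pos: [0.546, 0.1704, 0.2395]
orientation: [0.0, 0.768, 0.641, 0.0]
force: [0.9, 0.6, -0.5]
width: -0.0001
finger_force: 0.1
```

Call:
step_arm(
  series=[
    {"hand": 0, "dx": 0, "dy": 0, "dz": 0.1, "roll": 0},
    {"hand": 0, "dx": 0, "dy": 0, "dz": 0.1, "roll": 0},
    {"hand": 0, "dx": 0, "dy": 0, "dz": 0.05, "roll": 0},
    {"hand": 0, "dx": 0, "dy": 0, "dz": 0.05, "roll": 0},
    {"hand": 0, "dx": 0, "dy": 0, "dz": 0, "roll": 0},
    {"hand": 0, "dx": 0, "dy": 0, "dz": 0, "roll": 0},
    {"hand": 0, "dx": 0, "dy": 0, "dz": 0, "roll": 0},
    {"hand": 0, "dx": 0, "dy": 0, "dz": 0, "roll": 0},
  ],
)

```text
time: 6.2
tool_pos: [0.546, 0.1704, 0.2374]
orientation: [0.0, 0.768, 0.641, 0.0]
force: [-3.0, -0.1, 6.3]
width: 0.0001
finger_force: 3.0
```

Call:
step_arm(
  series=[
    {"hand": 0, "dx": 0, "dy": 0, "dz": 0.05, "roll": 0},
    {"hand": 0, "dx": 0, "dy": 0, "dz": 0.05, "roll": 0},
    {"hand": 0, "dx": 0, "dy": 0, "dz": 0.05, "roll": 0},
    {"hand": 0, "dx": 0, "dy": 0, "dz": 0, "roll": 0},
    {"hand": 0, "dx": 0, "dy": 0, "dz": 0, "roll": 0},
    {"hand": 0, "dx": 0, "dy": 0, "dz": 0, "roll": 0},
    {"hand": 0, "dx": 0, "dy": 0, "dz": 0, "roll": 0},
    {"hand": 0, "dx": 0, "dy": 0, "dz": 0, "roll": 0},
  ],
)

```text
time: 7.2
tool_pos: [0.5461, 0.1705, 0.2372]
orientation: [0.0, 0.768, 0.641, -0.0]
force: [-5.6, -1.4, 14.7]
width: -0.0001
finger_force: 6.7
```

Force rose from 6 to 15 N with almost no further motion, and the tip height of 64 mm matches "shut". Lifting away and opening.

Call:
step_arm(
  series=[
    {"hand": 0, "dx": 0, "dy": 0, "dz": -3, "roll": 0},
    {"hand": 0, "dx": 0, "dy": 0, "dz": -4, "roll": 0},
    {"hand": 0, "dx": -3, "dy": 0, "dz": -2, "roll": 0},
    {"hand": 5, "dx": -5, "dy": 0, "dz": 0, "roll": 0},
    {"hand": 5, "dx": -5, "dy": 0, "dz": 0, "roll": 0},
    {"hand": 5, "dx": -5, "dy": 0, "dz": 0, "roll": 0},
    {"hand": 5, "dx": -5, "dy": 0, "dz": 0, "roll": 0},
    {"hand": 5, "dx": -5, "dy": 0, "dz": 0, "roll": 0},
  ],
)

```text
time: 8.2
tool_pos: [0.4953, -0.1066, 0.325]
orientation: [0.0, 0.768, 0.641, 0.0]
force: [0.2, -0.5, -0.2]
width: 0.05
finger_force: 0.0
```

```bash
python3 -c "
from h import *
go(485.8,-202,320,79.7)
for n in('scene','top'):
    c,K,T=grab(n)
    np.savez(n+'2.npz',c=c,K=K,T=T)
    cv2.imwrite('pics/%s2.png'%n,c[...,::-1])
a=cv2.imread('pics/scene2.png')[130:250,230:390];b=cv2.imread('pics/top2.png')[120:240,190:350]
cv2.imwrite('pics/c2.png',cv2.resize(np.hstack([a,b]),(800,300),interpolation=cv2.INTER_CUBIC))
"
```

```text
t 8.2 pos [ 495.3 -106.6  325. ] phi 79.69 Z [ 7.e-04 -4.e-04 -1.e+00] F [ 0.2 -0.5 -0.2] M [-0.   -0.07 -0.03] w 50.0 j [-0.38  0.14  1.79 -0.    1.21 -0.2 ]
dx,dy,dz -9.56 0.77 0.5 roll -0.0
```

View pics/c2.png

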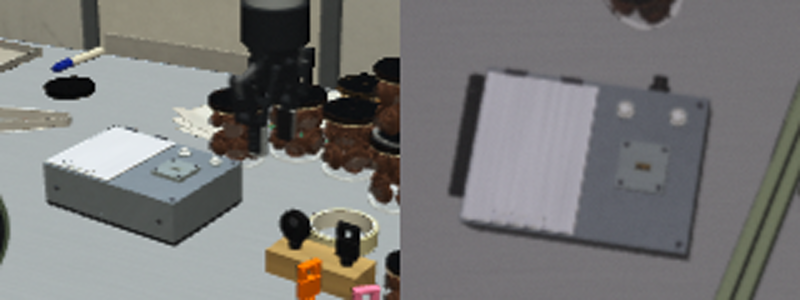

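The cover lies flat and shut (crop (110,155) scene view and (530,155) top view). Now I'll cross-check the key's position in both views while moving above it.

Call:
step_arm(
  series=[
    {"hand": 5, "dx": -2.4, "dy": 0.2, "dz": 0, "roll": 0},
    {"hand": 5, "dx": -2.4, "dy": 0.2, "dz": 0, "roll": 0},
    {"hand": 5, "dx": -2.4, "dy": 0.2, "dz": 0, "roll": 0},
    {"hand": 5, "dx": -2.4, "dy": 0.2, "dz": 0, "roll": 0},
    {"hand": 5, "dx": 0, "dy": 0, "dz": 0, "roll": 0},
    {"hand": 5, "dx": 0, "dy": 0, "dz": 0, "roll": 0},
    {"hand": 5, "dx": 0, "dy": 0, "dz": 0, "roll": 0},
    {"hand": 5, "dx": 0, "dy": 0, "dz": 0, "roll": 0},
  ],
)

```text
time: 9.3
tool_pos: [0.4866, -0.2001, 0.3251]
orientation: [-0.0, 0.767, 0.641, 0.0]
force: [0.7, -0.7, 0.0]
width: 0.0501
finger_force: 0.0
```

Run:
```python
from h import *
go(485.8,-202,214,79.7)
t=np.load('top0.npz');s=np.load('scene2.npz')
c=s['c'];m=np.zeros(c.shape[:2],np.uint8);v=c.max(2);m[212:242,358:380]=v[212:242,358:380]<45
n,l,st,ce=cv2.connectedComponentsWithStats(m);print(st[1:],ce[1:])
for z in (.030,.04,.059,.081):print(z,proj(s['K'],s['T'],[.4858,-.202,z]).round(1),proj(t['K'],t['T'],[.4858,-.202,z]).round(1))
# black edges by row in scene
for r_ in range(214,240):print(r_,[int(x) for x in np.where(m[r_])[0]])
T=t['c'].max(2)[210:228,388:412];print(T)
```

```text
t 9.3 pos [ 486.6 -200.1  325.1] phi 79.75 Z [-1.e-04  3.e-04 -1.e+00] F [ 0.7 -0.7  0. ] M [ 0.    0.01 -0.01] w 50.1 j [-0.55  0.18  1.74  0.    1.22 -0.38]
dx,dy,dz -0.2 -0.04 11.11 roll 0.1
[[365 219   9  17 122]] [[368.89344262 226.91803279]]
0.03 [367.2 234.6] [397.4 221.2]
0.04 [367.4 231.6] [398.1 220.8]
0.059 [367.6 225.7] [399.5 219.8]
0.081 [368.  218.8] [401.1 218.7]
214 []
215 []
216 []
217 []
218 []
219 [366, 367, 368]
220 [365, 366, 367, 368, 369, 370, 371]
221 [365, 366, 367, 368, 369, 370, 371, 372, 373]
222 [365, 366, 367, 370, 371, 372, 373]
223 [365, 366, 367, 371, 372, 373]
224 [365, 366, 367, 371, 372, 373]
225 [365, 366, 367, 368, 369, 370, 371, 372, 373]
226 [365, 366, 367, 368, 369, 370, 371, 372, 373]
227 [365, 366, 367, 368, 369, 370, 371, 372, 373]
228 [365, 366, 367, 368, 369, 370, 371, 372, 373]
229 [365, 366, 367, 368, 369, 370, 371, 372, 373]
230 [365, 366, 367, 368, 369, 370, 371, 372, 373]
231 [365, 366, 367, 368, 369, 370, 371, 372, 373]
232 [366, 367, 368, 369, 370, 371, 372]
233 [367, 368, 369, 370, 371, 372]
234 [367, 368, 369, 370]
235 [367, 368
[... 1158 characters left out ...]
25 126 126 121  88  61  45  32  31  31  29  32  34  34  31  31  40
   53  83 115 117 114 115]
 [124 122 122 123 122 110 101  83  53  36  36  35  39  50  44  39  44  67
   87 115 123 119 113 111]
 [130 126 127 124 124 124 124 117  91  62  55  54  71  90  82  78  85 109
  122 124 123 116 114 114]
 [132 131 131 132 131 131 130 127 123 103  91  92 109 121 121 121 121 125
  125 124 121 115 115 115]
 [135 134 132 133 132 134 134 132 131 130 129 129 130 130 128 128 125 125
  126 126 119 117 115 115]
 [137 136 135 135 134 137 131 134 135 133 135 134 134 134 134 134 134 134
  132 129 119 113 116 115]
 [134 136 136 136 135 138 138 136 136 137 136 134 135 134 134 134 135 134
  135 131 124 115 117 117]]
```

Call:
step_arm(
  series=[
    {"hand": 5, "dx": -0.2, "dy": 0, "dz": 2, "roll": 0},
    {"hand": 5, "dx": 0, "dy": 0, "dz": 2, "roll": 0},
    {"hand": 5, "dx": 0, "dy": 0, "dz": 2, "roll": 0},
    {"hand": 5, "dx": 0, "dy": 0, "dz": 2, "roll": 0},
    {"hand": 5, "dx": 0, "dy": 0, "dz": 1.5, "roll": 0},
    {"hand": 5, "dx": 0, "dy": 0, "dz": 1, "roll": 0},
    {"hand": 5, "dx": 0, "dy": 0, "dz": 0.6, "roll": 0},
    {"hand": 5, "dx": 0, "dy": 0, "dz": 0, "roll": 0},
  ],
)

```text
time: 10.3
tool_pos: [0.4862, -0.2028, 0.214]
orientation: [-0.0, 0.768, 0.641, -0.0]
force: [1.1, 0.3, -0.1]
width: 0.0493
finger_force: 0.0
```

Call:
step_arm(
  series=[
    {"hand": 3.5, "dx": 0, "dy": 0, "dz": 0, "roll": 0},
    {"hand": 2.5, "dx": 0, "dy": 0, "dz": 0, "roll": 0},
    {"hand": 2, "dx": 0, "dy": 0, "dz": 0, "roll": 0},
    {"hand": 1.6, "dx": 0, "dy": 0, "dz": 0, "roll": 0},
    {"hand": 1.3, "dx": 0, "dy": 0, "dz": 0, "roll": 0},
    {"hand": 1.0, "dx": 0, "dy": 0, "dz": 0, "roll": 0},
    {"hand": 0.5, "dx": 0, "dy": 0, "dz": 0, "roll": 0},
    {"hand": 0, "dx": 0, "dy": 0, "dz": 0, "roll": 0},
  ],
  grip_force=60,
)

```text
time: 11.3
tool_pos: [0.4866, -0.203, 0.2145]
orientation: [0.001, 0.768, 0.641, 0.0]
force: [4.1, 0.3, -1.5]
width: 0.0093
finger_force: 58.3
```

```bash
python3 -c "
from h import *
go(485.8,-202,320,79.7)
for n in('scene','top'):
    c,K,T=grab(n)
    cv2.imwrite('pics/%s3.png'%n,c[...,::-1])
a=cv2.imread('pics/scene3.png')[170:270,300:440];b=cv2.imread('pics/top3.png')[160:260,330:470]
cv2.imwrite('pics/c3.png',cv2.resize(np.hstack([a,b]),(800,286),interpolation=cv2.INTER_CUBIC))
"
```

```text
t 11.3 pos [ 486.6 -203.   214.5] phi 79.69 Z [ 1.7e-03 -7.0e-04 -1.0e+00] F [ 4.1  0.3 -1.5] M [-0.1  -0.54  0.01] w 9.3 j [-0.56  0.35  1.81  0.    0.99 -0.38]
dx,dy,dz 0.08 -0.08 -10.55 roll -0.0
```

View pics/c3.png

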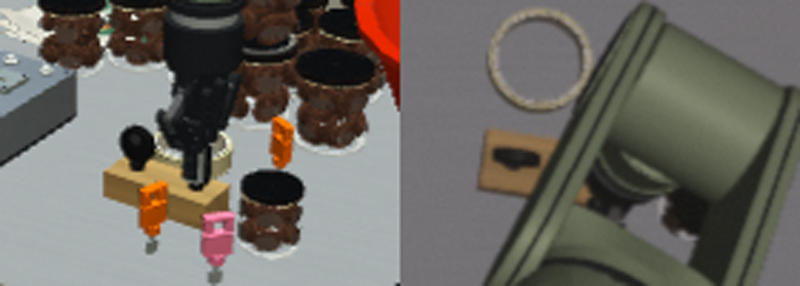

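The gripper holds the rectangular key (width 9.3 mm, 58 N). The round key, jar and tape are undisturbed. Lifting straight up.

Call:
step_arm(
  series=[
    {"hand": 0, "dx": 0, "dy": 0.05, "dz": -0.3, "roll": 0},
    {"hand": 0, "dx": 0, "dy": 0, "dz": -0.7, "roll": 0},
    {"hand": 0, "dx": 0, "dy": 0, "dz": -1, "roll": 0},
    {"hand": 0, "dx": 0, "dy": 0, "dz": -2, "roll": 0},
    {"hand": 0, "dx": 0, "dy": 0, "dz": -2, "roll": 0},
    {"hand": 0, "dx": 0, "dy": 0, "dz": -2, "roll": 0},
    {"hand": 0, "dx": 0, "dy": 0, "dz": -2, "roll": 0},
    {"hand": 0, "dx": 0, "dy": 0, "dz": -1, "roll": 0},
  ],
)

```text
time: 12.4
tool_pos: [0.486, -0.2028, 0.3255]
orientation: [-0.0, 0.768, 0.641, -0.001]
force: [0.1, 0.1, -0.9]
width: 0.0093
finger_force: 59.0
```

```bash
python3 -c "
from h import *
go(570.5,59.8,325,80)
s=r.get_state();c,K,T=grab('scene');np.savez('scene4.npz',c=c,K=K,T=T,p=s['tool_pos'])
p=s['tool_pos']*1
for d in (.155,.207):print(proj(K,T,p-[0,0,d]))
cv2.imwrite('pics/c4.png',cv2.resize(c[160:260,300:440,::-1],(700,500),interpolation=cv2.INTER_CUBIC))
"
```

```text
t 12.4 pos [ 486.  -202.8  325.5] phi 79.7 Z [-1.2e-03 -1.0e-04 -1.0e+00] F [ 0.1  0.1 -0.9] M [-0.02  0.01  0.02] w 9.3 j [-0.56  0.19  1.74 -0.    1.22 -0.38]
dx,dy,dz 27.35 3.61 0.03 roll -0.3
[369.65623171 189.6857982 ]
[368.83401085 206.85616568]
```

View pics/c4.png

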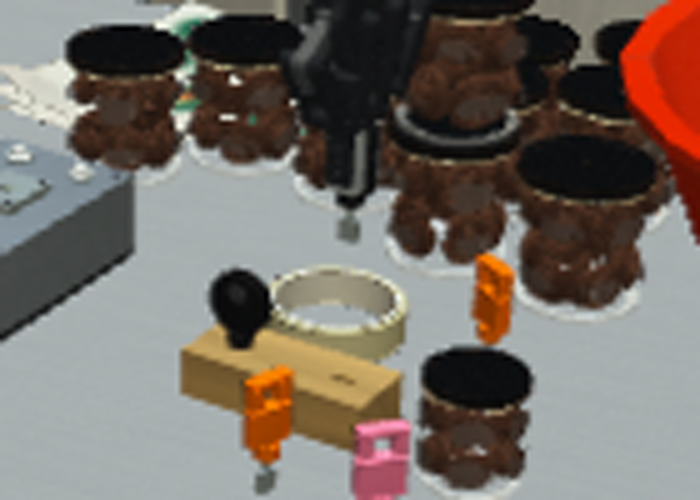

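The key is held upright and clean, with its tip at scene (369.6,208) against a predicted (369,207), and the slot in the block is empty. Moving over the plate.

Call:
step_arm(
  series=[
    {"hand": 0, "dx": 4.56, "dy": 0.6, "dz": 0, "roll": 0},
    {"hand": 0, "dx": 4.56, "dy": 0.6, "dz": 0, "roll": 0},
    {"hand": 0, "dx": 4.56, "dy": 0.6, "dz": 0, "roll": 0},
    {"hand": 0, "dx": 4.56, "dy": 0.6, "dz": 0, "roll": 0},
    {"hand": 0, "dx": 4.56, "dy": 0.6, "dz": 0.5, "roll": 0},
    {"hand": 0, "dx": 4.56, "dy": 0.6, "dz": 1, "roll": 0},
    {"hand": 0, "dx": 0, "dy": 0.05, "dz": 1.5, "roll": -0.3},
    {"hand": 0, "dx": 0, "dy": 0, "dz": 0.5, "roll": 0},
  ],
)

```text
time: 13.45
tool_pos: [0.5703, 0.0596, 0.287]
orientation: [-0.001, 0.766, 0.643, -0.002]
force: [0.2, 0.3, -0.6]
width: 0.009
finger_force: 59.0
```

```bash
python3 -c "
from h import *
go(571,59.6,280,80)
c,K,T=grab('scene');c2,K2,T2=grab('top')
for z in (.066,):print('slot scene,top',proj(K,T,[.571,.0596,z]),proj(K2,T2,[.571,.0596,z]))
p=r.get_state()['tool_pos'];print('tip',proj(K,T,p-[0,0,.207]))
a=cv2.resize(c[150:220,260:340,::-1],(400,350),interpolation=cv2.INTER_CUBIC);b=cv2.resize(c2[150:220,247:327,::-1],(400,350),interpolation=cv2.INTER_CUBIC)
cv2.imwrite('pics/c5.png',np.hstack([a,b]))
"
```

```text
t 13.45 pos [570.3  59.6 287. ] phi 80.03 Z [-5.e-03 -6.e-04 -1.e+00] F [ 0.2  0.3 -0.6] M [-0.05 -0.02  0.  ] w 9.0 j [-0.05  0.33  1.65 -0.    1.17  0.13]
dx,dy,dz 0.02 0.07 0.7 roll 0.0
slot scene,top [299.57217185 196.15877597] [286.61391303 185.69156228]
tip [299.65179527 192.05886828]
```

View pics/c5.png

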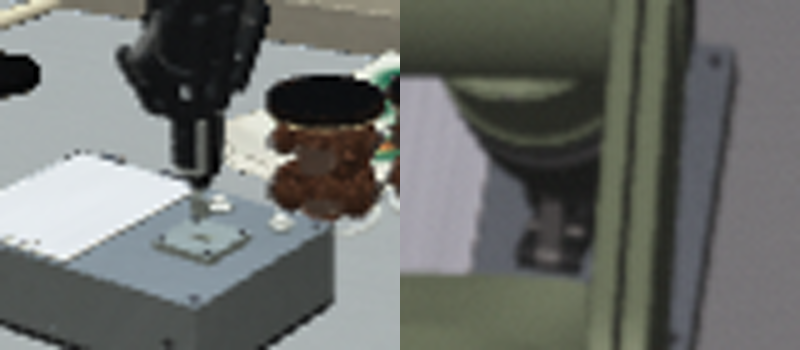

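Run:
```python
from h import *
s=np.load('scene2.npz');g=s['c'].astype(float).mean(2)
print(g[190:206,288:314].astype(int))
c,K,T=grab('scene');g2=c.astype(float).mean(2);np.savez('scene5.npz',c=c,K=K,T=T)
print(g2[182:202,290:312].astype(int))
p=r.get_state()['tool_pos']
print([proj(K,T,p-[0,0,d]).round(2).tolist() for d in (.193,.207)])
```

```text
[[233 233 233 234 233 236 170 117 142 147 146 148 148 174 153 190 187 181
  156 146 147 147 152 164 167 172]
 [233 234 233 240 194 129 144 147 147 146 145 145 145 157 222 222 229 226
  132 139 145 145 145 145 143 151]
 [233 240 209 141 144 146 146 147 147 146 147 147 147 121 108 119 116 133
  128 144 146 145 144 143 143 144]
 [216 146 146 149 147 147 147 146 147 147 134 115 146 147 145 146 145 145
  146 145 144 145 144 143 144 144]
 [110 143 147 147 146 147 147 147 155 164 139 110 160 167 162 152 150 146
  145 145 144 144 144 143 144 149]
 [149 149 147 146 146 147 155 159 164 166 165 166 167 167 168 168 167 162
  161 151 141 143 143 144 144 135]
 [146 147 147 146 146 156 165 165 165 165 162 162 164 165 167 167 169 169
  169 149  79 148 147 145 144 143]
 [146 146 146 135 101 159 168 168 169 163 145 113 109 136 158 166 167 169
  168 167 132  90 124 142 144 142]
 [149 148 129 127 117 159 167 167 168 169 169 169 153 135 163 167 167 166
  131 105  85 110 139 144 144 143]
 [148 148 125  98  94 109 111 142 164 166 168 167 167 166 168 169 166 131
   90  84 110 142 146 145 144 145]
 [145 146 
[... 1842 characters left out ...]
43 144 143]
 [148 146 147 146 155 159 163 166 165 165 167 168 167 168 168 162 161 151
  142 143 143 143]
 [146 146 145 156 164 166 165 164 163 163 163 165 167 167 168 169 169 149
   79 148 146 144]
 [145 135 101 158 168 168 169 163 145 113 109 136 158 166 167 169 168 167
  132  91 123 142]
 [129 127 117 159 167 167 169 168 169 169 152 135 162 167 167 166 130 105
   86 109 139 144]
 [126  98  93 108 110 142 164 167 167 167 167 166 168 168 167 131  90  83
  110 141 145 144]
 [147 136 123 110  96  95  92 108 143 148 135  75 132 126  91  86 110 142
  146 147 147 146]
 [147 148 149 148 136 133 113  97  94  93 109 125  89  82 111 143 148 147
  147 146 146 146]]
[[299.63, 187.75], [299.74, 191.78]]
```

Comparing sub-pixel columns, the blade centre is at scene u≈299.9 and the slot at u≈299.9, so they line up. Lowering to just above the plate.

Call:
step_arm(
  series=[
    {"hand": 0, "dx": 0, "dy": 0.05, "dz": 0.3, "roll": 0},
    {"hand": 0, "dx": 0, "dy": 0, "dz": 0.3, "roll": 0},
    {"hand": 0, "dx": 0, "dy": 0, "dz": 0.3, "roll": 0},
    {"hand": 0, "dx": 0, "dy": 0, "dz": 0.3, "roll": 0},
    {"hand": 0, "dx": 0, "dy": 0, "dz": 0.2, "roll": 0},
    {"hand": 0, "dx": 0, "dy": 0, "dz": 0.1, "roll": 0},
    {"hand": 0, "dx": 0, "dy": 0, "dz": 0, "roll": 0},
    {"hand": 0, "dx": 0, "dy": 0, "dz": 0, "roll": 0},
  ],
)

```text
time: 14.6
tool_pos: [0.572, 0.0597, 0.2743]
orientation: [0.0, 0.766, 0.643, 0.0]
force: [-0.3, -0.3, -0.3]
width: 0.0095
finger_force: 59.0
```

```bash
python3 -c "
from h import *
go(571,59.6,273,80)"
```

```text
t 14.6 pos [572.   59.7 274.3] phi 79.99 Z [ 2.e-04 -0.e+00 -1.e+00] F [-0.3 -0.3 -0.3] M [-0.    0.    0.04] w 9.5 j [-0.05  0.34  1.66  0.    1.14  0.13]
dx,dy,dz -0.03 -0.1 0.13 roll -0.0
```

Call:
step_arm(
  series=[
    {"hand": 0, "dx": 0, "dy": -0.08, "dz": 0, "roll": 0},
    {"hand": 0, "dx": 0, "dy": 0, "dz": 0.1, "roll": 0},
    {"hand": 0, "dx": 0, "dy": 0, "dz": 0.1, "roll": 0},
    {"hand": 0, "dx": 0, "dy": 0, "dz": 0.1, "roll": 0},
    {"hand": 0, "dx": 0, "dy": 0, "dz": 0.1, "roll": 0},
    {"hand": 0, "dx": 0, "dy": 0, "dz": 0, "roll": 0},
    {"hand": 0, "dx": 0, "dy": 0, "dz": 0, "roll": 0},
    {"hand": 0, "dx": 0, "dy": 0, "dz": 0, "roll": 0},
  ],
)

```text
time: 15.6
tool_pos: [0.5712, 0.0598, 0.2702]
orientation: [0.0, 0.766, 0.643, 0.0]
force: [-0.1, -0.1, 0.6]
width: 0.0096
finger_force: 59.0
```

```bash
python3 -c "
from h import *
go(571.2,59.6,266,80)"
```

```text
t 15.6 pos [571.2  59.8 270.2] phi 79.99 Z [ 1.e-04 -0.e+00 -1.e+00] F [-0.1 -0.1  0.6] M [ 0.01 -0.01  0.  ] w 9.6 j [-0.05  0.35  1.66  0.    1.13  0.13]
dx,dy,dz -0.02 -0.0 0.42 roll -0.0
```

The tip is already about 3 mm below the plate top with no force, so it's in the slot. Continuing.

Call:
step_arm(
  series=[
    {"hand": 0, "dx": 0, "dy": 0, "dz": 0.1, "roll": 0},
    {"hand": 0, "dx": 0, "dy": 0, "dz": 0.1, "roll": 0},
    {"hand": 0, "dx": 0, "dy": 0, "dz": 0.1, "roll": 0},
    {"hand": 0, "dx": 0, "dy": 0, "dz": 0.1, "roll": 0},
    {"hand": 0, "dx": 0, "dy": 0, "dz": 0.1, "roll": 0},
    {"hand": 0, "dx": 0, "dy": 0, "dz": 0.1, "roll": 0},
    {"hand": 0, "dx": 0, "dy": 0, "dz": 0, "roll": 0},
    {"hand": 0, "dx": 0, "dy": 0, "dz": 0, "roll": 0},
  ],
)

```text
time: 16.6
tool_pos: [0.5712, 0.0598, 0.2642]
orientation: [0.0, 0.766, 0.643, 0.0]
force: [-0.3, 0.3, -0.3]
width: 0.0093
finger_force: 59.0
```

```bash
python3 -c "
from h import *
go(571.2,59.6,250.5,80)"
```

```text
t 16.6 pos [571.2  59.8 264.2] phi 79.99 Z [ 0.  0. -1.] F [-0.3  0.3 -0.3] M [0.02 0.01 0.02] w 9.3 j [-0.05  0.36  1.66  0.    1.12  0.13]
dx,dy,dz -0.02 0.0 1.37 roll -0.0
```

Call:
step_arm(
  series=[
    {"hand": 0, "dx": 0, "dy": 0, "dz": 0.1, "roll": 0},
    {"hand": 0, "dx": 0, "dy": 0, "dz": 0.1, "roll": 0},
    {"hand": 0, "dx": 0, "dy": 0, "dz": 0.1, "roll": 0},
    {"hand": 0, "dx": 0, "dy": 0, "dz": 0.1, "roll": 0.5},
    {"hand": 0, "dx": 0, "dy": 0, "dz": 0.1, "roll": -1},
    {"hand": 0, "dx": 0, "dy": 0, "dz": 0.1, "roll": 1},
    {"hand": 0, "dx": 0, "dy": 0, "dz": 0, "roll": -0.5},
    {"hand": 0, "dx": 0, "dy": 0, "dz": 0, "roll": 0},
  ],
  grip_force=100,
)

```text
time: 17.6
tool_pos: [0.571, 0.0599, 0.2582]
orientation: [-0.0, 0.766, 0.643, -0.0]
force: [-1.3, 0.3, 1.0]
width: 0.0087
finger_force: 97.4
```

```bash
python3 -c "
from h import *
go(571.2,59.6,250.5,80)"
```

```text
t 17.6 pos [571.   59.9 258.2] phi 80.0 Z [-6.e-04  1.e-04 -1.e+00] F [-1.3  0.3  1. ] M [ 0.06  0.33 -0.01] w 8.7 j [-0.05  0.37  1.67  0.    1.11  0.13]
dx,dy,dz -0.02 0.02 0.77 roll 0.0
```

Call:
step_arm(
  series=[
    {"hand": 0, "dx": 0, "dy": 0, "dz": 0.1, "roll": 0.7},
    {"hand": 0, "dx": 0, "dy": 0, "dz": 0.1, "roll": -1.4},
    {"hand": 0, "dx": 0, "dy": 0, "dz": 0.1, "roll": 1.4},
    {"hand": 0, "dx": 0, "dy": 0, "dz": 0.1, "roll": -1.4},
    {"hand": 0, "dx": 0, "dy": 0, "dz": 0.1, "roll": 1.4},
    {"hand": 0, "dx": 0, "dy": 0, "dz": 0.1, "roll": -0.7},
    {"hand": 0, "dx": 0, "dy": 0, "dz": 0, "roll": 0},
    {"hand": 0, "dx": 0, "dy": 0, "dz": 0, "roll": 0},
  ],
)

```text
time: 18.6
tool_pos: [0.5712, 0.0597, 0.2516]
orientation: [-0.0, 0.766, 0.643, 0.0]
force: [1.0, 1.1, -1.0]
width: 0.0088
finger_force: 97.3
```

```bash
python3 -c "
from h import *
go(571.2,59.6,250.5,80)
c,K,T=grab('scene');cv2.imwrite('pics/c6.png',cv2.resize(c[150:220,260:340,::-1],(640,560),interpolation=cv2.INTER_CUBIC))"
```

```text
t 18.6 pos [571.2  59.7 251.6] phi 79.99 Z [-0.  0. -1.] F [ 1.   1.1 -1. ] M [ 0.11 -0.04 -0.01] w 8.8 j [-0.05  0.37  1.67  0.    1.1   0.13]
dx,dy,dz -0.01 0.0 0.11 roll -0.0
```

View pics/c6.png

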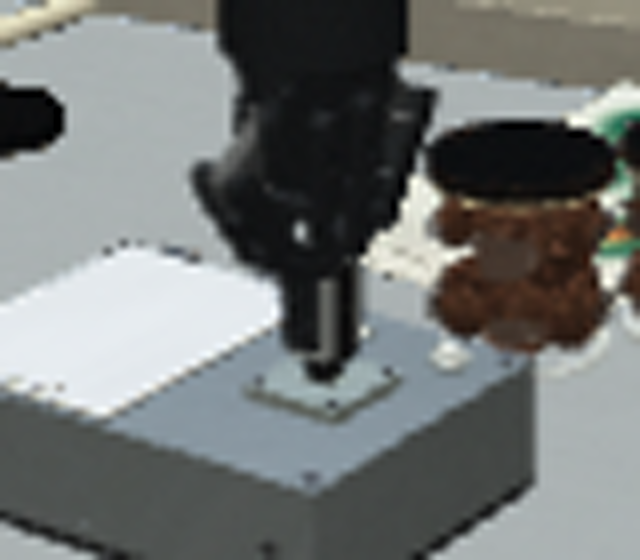

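The collar is almost on the plate (crop (322,370)). The last millimetre or two go until the force rises.

Call:
step_arm(
  series=[
    {"hand": 0, "dx": 0, "dy": 0, "dz": 0.05, "roll": 0.7},
    {"hand": 0, "dx": 0, "dy": 0, "dz": 0.05, "roll": -1.4},
    {"hand": 0, "dx": 0, "dy": 0, "dz": 0.05, "roll": 1.4},
    {"hand": 0, "dx": 0, "dy": 0, "dz": 0.05, "roll": -0.7},
    {"hand": 0, "dx": 0, "dy": 0, "dz": 0, "roll": 0},
    {"hand": 0, "dx": 0, "dy": 0, "dz": 0, "roll": 0},
    {"hand": 0, "dx": 0, "dy": 0, "dz": 0, "roll": 0},
    {"hand": 0, "dx": 0, "dy": 0, "dz": 0, "roll": 0},
  ],
)

```text
time: 19.65
tool_pos: [0.5712, 0.0598, 0.2502]
orientation: [0.0, 0.766, 0.643, 0.0]
force: [-1.8, 0.2, 3.5]
width: 0.0087
finger_force: 98.1
```

```bash
python3 -c "
from h import *
go(571.2,59.6,250.5,80)"
```

```text
t 19.65 pos [571.2  59.8 250.2] phi 79.99 Z [ 1.e-04  0.e+00 -1.e+00] F [-1.8  0.2  3.5] M [ 0.03  0.35 -0.02] w 8.7 j [-0.05  0.38  1.67  0.    1.09  0.13]
dx,dy,dz -0.02 -0.0 -0.03 roll -0.0
```

Call:
step_arm(
  series=[
    {"hand": 0, "dx": 0, "dy": 0, "dz": 0.05, "roll": 0.7},
    {"hand": 0, "dx": 0, "dy": 0, "dz": 0.05, "roll": -1.4},
    {"hand": 0, "dx": 0, "dy": 0, "dz": 0.05, "roll": 1.4},
    {"hand": 0, "dx": 0, "dy": 0, "dz": 0, "roll": -0.7},
    {"hand": 0, "dx": 0, "dy": 0, "dz": 0, "roll": 0},
    {"hand": 0, "dx": 0, "dy": 0, "dz": 0, "roll": 0},
    {"hand": 0, "dx": 0, "dy": 0, "dz": 0, "roll": 0},
    {"hand": 0, "dx": 0, "dy": 0, "dz": 0, "roll": 0},
  ],
)

```text
time: 20.65
tool_pos: [0.5714, 0.0598, 0.2501]
orientation: [0.0, 0.766, 0.643, 0.0]
force: [-4.2, 0.3, 11.3]
width: 0.0087
finger_force: 99.2
```

```bash
python3 -c "
from h import *
go(571.2,59.6,250.5,80)"
```

```text
t 20.65 pos [571.4  59.8 250.1] phi 79.98 Z [ 2.e-04 -0.e+00 -1.e+00] F [-4.2  0.3 11.3] M [0.05 1.   0.01] w 8.7 j [-0.05  0.38  1.67 -0.    1.09  0.13]
dx,dy,dz -0.02 -0.01 -0.04 roll -0.0
```

It's seated: force rose to 11 N with no motion, at the expected height. Turning clockwise (+roll).

Call:
step_arm(
  series=[
    {"hand": 0, "dx": 0, "dy": 0, "dz": 0, "roll": 6},
    {"hand": 0, "dx": 0, "dy": 0, "dz": 0, "roll": 6},
    {"hand": 0, "dx": 0, "dy": 0, "dz": 0, "roll": 6},
    {"hand": 0, "dx": 0, "dy": 0, "dz": 0, "roll": 6},
    {"hand": 0, "dx": 0, "dy": 0, "dz": 0, "roll": 6},
    {"hand": 0, "dx": 0, "dy": 0, "dz": 0, "roll": 6},
    {"hand": 0, "dx": 0, "dy": 0, "dz": 0, "roll": 6},
    {"hand": 0, "dx": 0, "dy": 0, "dz": 0, "roll": 6},
  ],
)

```text
time: 21.65
tool_pos: [0.5713, 0.06, 0.2502]
orientation: [-0.0, 0.962, 0.274, -0.0]
force: [-5.4, 0.4, 12.4]
width: 0.009
finger_force: 99.3
```

```bash
python3 -c "
from h import *
go(571.2,59.6,250,80)"
```

```text
t 21.65 pos [571.3  60.  250.2] phi 31.82 Z [-2.e-04  2.e-04 -1.e+00] F [-5.4  0.4 12.4] M [0.17 1.09 0.11] w 9.0 j [-0.05  0.38  1.67  0.    1.09  0.97]
dx,dy,dz -0.03 0.03 0.02 roll -48.2
```

Call:
step_arm(
  series=[
    {"hand": 0, "dx": 0, "dy": 0, "dz": 0, "roll": 6},
    {"hand": 0, "dx": 0, "dy": 0, "dz": 0, "roll": 6},
    {"hand": 0, "dx": 0, "dy": 0, "dz": 0, "roll": 6},
    {"hand": 0, "dx": 0, "dy": 0, "dz": 0, "roll": 6},
    {"hand": 0, "dx": 0, "dy": 0, "dz": 0, "roll": 6},
    {"hand": 0, "dx": 0, "dy": 0, "dz": 0, "roll": 6},
    {"hand": 0, "dx": 0, "dy": 0, "dz": 0, "roll": 6},
    {"hand": 0, "dx": 0, "dy": 0, "dz": 0, "roll": 0},
  ],
)

```text
time: 22.65
tool_pos: [0.5714, 0.06, 0.2502]
orientation: [-0.0, 0.996, -0.087, 0.0]
force: [-4.8, 0.6, 11.4]
width: 0.0084
finger_force: 99.3
```

```bash
python3 -c "
from h import *
go(571.2,59.6,250,80)"
```

```text
t 22.65 pos [571.4  60.  250.2] phi -10.02 Z [ 3.e-04  3.e-04 -1.e+00] F [-4.8  0.6 11.4] M [0.16 0.89 0.05] w 8.4 j [-0.05  0.38  1.67  0.    1.09  1.7 ]
dx,dy,dz -0.01 0.05 0.02 roll -90.0
```

Call:
step_arm(
  series=[
    {"hand": 0, "dx": 0, "dy": 0, "dz": 0, "roll": 2},
    {"hand": 0, "dx": 0, "dy": 0, "dz": 0, "roll": 2},
    {"hand": 0, "dx": 0, "dy": 0, "dz": 0, "roll": 2},
    {"hand": 0, "dx": 0, "dy": 0, "dz": 0, "roll": 0},
    {"hand": 0, "dx": 0, "dy": 0, "dz": 0, "roll": 0},
    {"hand": 0, "dx": 0, "dy": 0, "dz": 0, "roll": 0},
    {"hand": 0, "dx": 0, "dy": 0, "dz": 0, "roll": 0},
    {"hand": 0, "dx": 0, "dy": 0, "dz": 0, "roll": 0},
  ],
)

```text
time: 23.65
tool_pos: [0.5714, 0.06, 0.2501]
orientation: [-0.0, 0.99, -0.139, 0.0]
force: [-4.3, 1.0, 11.5]
width: 0.0086
finger_force: 99.3
```

```bash
python3 -c "
from h import *
go(571.2,59.6,250,80)
for i in range(3):
    c,K,T=grab('scene');print(r.get_state()['torque'].round(3),r.get_state()['tau'][5].round(3))
cv2.imwrite('pics/c7.png',cv2.resize(c[150:220,260:340,::-1],(640,560),interpolation=cv2.INTER_CUBIC))"
```

```text
t 23.65 pos [571.4  60.  250.1] phi -15.99 Z [ 2.e-04  2.e-04 -1.e+00] F [-4.3  1.  11.5] M [0.15 0.96 0.06] w 8.6 j [-0.05  0.38  1.67  0.    1.09  1.8 ]
dx,dy,dz -0.01 0.04 0.01 roll -96.0
[0.134 0.921 0.105] 0.105
[0.138 0.896 0.157] 0.104
[0.193 0.961 0.109] 0.104
```

View pics/c7.png

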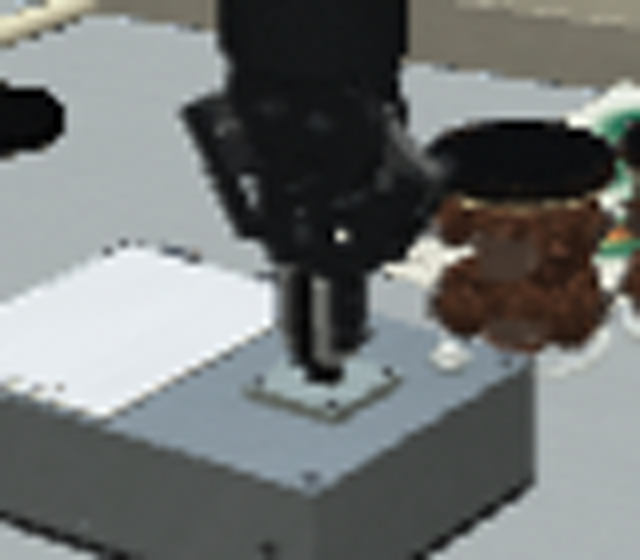

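The key is turned and the joint-6 torque is 0.105 N m, matching the spring. A few more degrees will take up the play against the stop.

Call:
step_arm(
  series=[
    {"hand": 0, "dx": 0, "dy": 0, "dz": 0, "roll": 1},
    {"hand": 0, "dx": 0, "dy": 0, "dz": 0, "roll": 1},
    {"hand": 0, "dx": 0, "dy": 0, "dz": 0, "roll": 1},
    {"hand": 0, "dx": 0, "dy": 0, "dz": 0, "roll": 0},
    {"hand": 0, "dx": 0, "dy": 0, "dz": 0, "roll": 0},
    {"hand": 0, "dx": 0, "dy": 0, "dz": 0, "roll": 0},
    {"hand": 0, "dx": 0, "dy": 0, "dz": 0, "roll": 0},
    {"hand": 0, "dx": 0, "dy": 0, "dz": 0, "roll": 0},
  ],
)

```text
time: 24.8
tool_pos: [0.5714, 0.06, 0.2502]
orientation: [-0.0, 0.986, -0.165, 0.0]
force: [-4.9, 0.5, 11.1]
width: 0.009
finger_force: 99.3
```

```bash
python3 -c "
from h import *
go(571.2,59.6,250,80)
print(r.get_state()['tau'][5].round(3))"
```

```text
t 24.8 pos [571.4  60.  250.2] phi -18.96 Z [ 3.e-04  1.e-04 -1.e+00] F [-4.9  0.5 11.1] M [0.18 0.89 0.21] w 9.0 j [-0.05  0.38  1.67  0.    1.09  1.86]
dx,dy,dz -0.0 0.04 0.02 roll -99.0
0.203
```

The torque has doubled to 0.20 N m, so the switch is on its end stop and held there. The cover is still shut in the last picture, so I'm handing in.

```bash
python3 -c "
from h import *
print(r.close_job())"
```

```text
the job is handed in; nothing more can be done
None
```

I pressed the fuse cover shut, pushed the rectangular-headed key fully in, turned it clockwise to the switch's end stop, and handed the job in still gripping and holding it there, at about 25 s of the 58 s allowed. The hand-in returned no verdict.

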